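Line up the retained syrup samples by height

TASK

Line up the four red-capped brown sample bottles standing on the worktop by height on the four black mats: the tallest on the mat next to the small white lamp, then each shorter one in turn, the shortest at the far end by the dish of caps. Stand each bottle upright and wholly on its own mat, and do not knock any of them over on the way.

Things in the scene. Friction and masses are not known exactly. Their poses are not given: they have to be found in the camera images.
- bottle_1_mid (a point): The tallest of four capped, full sample bottles: dark brown round bottle, 145 mm high over all, body 46 mm across, red screw cap 28 mm across and 20 mm high at the top (cap centre 62.5 mm above this point), and below the cap an 18 mm long neck 23 mm across. All four bottles differ only in height and mass (0.10 to 0.28 kg). This point is on the bottle's axis, half-way up, 72.5 mm above its foot; z points up the bottle to the cap. It can be lifted by the cap from above.
- bottle_2_mid (a point): The second tallest of four capped, full sample bottles: dark brown round bottle, 125 mm high over all, body 46 mm across, red screw cap 28 mm across and 20 mm high at the top (cap centre 52.5 mm above this point), and below the cap an 18 mm long neck 23 mm across. All four bottles differ only in height and mass (0.10 to 0.28 kg). This point is on the bottle's axis, half-way up, 62.5 mm above its foot; z points up the bottle to the cap. It can be lifted by the cap from above.
- bottle_3_mid (a point): The third tallest of four capped, full sample bottles: dark brown round bottle, 105 mm high over all, body 46 mm across, red screw cap 28 mm across and 20 mm high at the top (cap centre 42.5 mm above this point), and below the cap an 18 mm long neck 23 mm across. All four bottles differ only in height and mass (0.10 to 0.28 kg). This point is on the bottle's axis, half-way up, 52.5 mm above its foot; z points up the bottle to the cap. It can be lifted by the cap from above.
- bottle_4_mid (a point): The shortest of four capped, full sample bottles: dark brown round bottle, 85 mm high over all, body 46 mm across, red screw cap 28 mm across and 20 mm high at the top (cap centre 32.5 mm above this point), and below the cap an 18 mm long neck 23 mm across. All four bottles differ only in height and mass (0.10 to 0.28 kg). This point is on the bottle's axis, half-way up, 42.5 mm above its foot; z points up the bottle to the cap. It can be lifted by the cap from above.
- mat_a: One of four equal round black rubber mats in a straight row, 85 mm from centre to centre, on a white board 10 mm thick. Fixed; 72 mm across, 3 mm thick, its top 13 mm above the worktop. Origin: centre of its underside; z up. The letters say nothing of its place in the row.
- mat_b: One of four equal round black rubber mats in a straight row, 85 mm from centre to centre, on a white board 10 mm thick. Fixed; 72 mm across, 3 mm thick, its top 13 mm above the worktop. Origin: centre of its underside; z up. The letters say nothing of its place in the row.
- mat_c: One of four equal round black rubber mats in a straight row, 85 mm from centre to centre, on a white board 10 mm thick. Fixed; 72 mm across, 3 mm thick, its top 13 mm above the worktop. Origin: centre of its underside; z up. The letters say nothing of its place in the row.
- mat_d: One of four equal round black rubber mats in a straight row, 85 mm from centre to centre, on a white board 10 mm thick. Fixed; 72 mm across, 3 mm thick, its top 13 mm above the worktop. Origin: centre of its underside; z up. The letters say nothing of its place in the row.
- lamp: Small fixed battery lamp, black round base 50 mm across with a white dome, 45 mm high, standing at one end of the row of mats, on the same board and in line with them (the other end has a small steel dish of red caps, both fixed). The nearest mat's centre is 64.5 mm from it. Origin: centre of its underside, 10 mm above the worktop; z up, y along the row (either way), x across it.

How it is judged (in metres and radians):
At the end, for the whole second after the job is handed in: Counting from the lamp, the tallest, second, third and shortest bottle stand on the first, second, third and fourth mat, each with its axis within 14 mm of the mat's centre along and across the row, foot on the mat (height within 6 mm), upright within 0.1 rad and at rest (horizontal distance between bottle_1_mid and lamp between 0.0505 and 0.0785 m and x of bottle_1_mid in the frame of lamp between -0.014 and 0.014 m and z of bottle_1_mid in the frame of lamp between 0.0695 and 0.0815 m and angle between each of bottle_1_mid, bottle_2_mid, bottle_3_mid, bottle_4_mid's own z axis and vertical below 0.1 rad and linear speed of each of bottle_1, bottle_2, bottle_3, bottle_4 below 0.02 m/s and horizontal distance between bottle_2_mid and lamp between 0.1355 and 0.1635 m and x of bottle_2_mid in the frame of lamp between -0.014 and 0.014 m and z of bottle_2_mid in the frame of lamp between 0.0595 and 0.0715 m and horizontal distance between bottle_3_mid and lamp between 0.2205 and 0.2485 m and x of bottle_3_mid in the frame of lamp between -0.014 and 0.014 m and z of bottle_3_mid in the frame of lamp between 0.0495 and 0.0615 m and horizontal distance between bottle_4_mid and lamp between 0.3055 and 0.3335 m and x of bottle_4_mid in the frame of lamp between -0.014 and 0.014 m and z of bottle_4_mid in the frame of lamp between 0.0395 and 0.0515 m); the robot touches nothing.
It fails at once if the tallest sample bottle is knocked over (tips more than 57 degrees) (angle between bottle_1_mid's own z axis and vertical above 1 rad).
It fails at once if the second tallest sample bottle is knocked over (tips more than 57 degrees) (angle between bottle_2_mid's own z axis and vertical above 1 rad).
It fails at once if the third tallest sample bottle is knocked over (tips more than 57 degrees) (angle between bottle_3_mid's own z axis and vertical above 1 rad).
It fails at once if the shortest sample bottle is knocked over (tips more than 57 degrees) (angle between bottle_4_mid's own z axis and vertical above 1 rad).
It also fails if it takes over 115 s, if anything falls off the work surface, if the arm or the gripper's body presses on something with over 40 N, if the wrist force passes 120 N, or if a joint passes its speed limit or range.

ROBOT

A 6-joint arm with a two-finger parallel gripper is mounted at the origin on the work surface. World frame = base frame: x ahead of the robot, y to its left, z up, the work surface at z = 0. Lengths are in mm, angles in rad, forces in N, time in s.
With the tool pointing down it reaches from about 350 to 875 mm from the base axis. Payload 4.2 kg.
Tool frame: the origin (TCP) lies midway between the tips of the shut fingers; the grasp point (between the pads) lies 19 mm behind it; z points along the fingers, y is the line along which they close (so a half turn about z gives the same grasp; the last joint's range is limited). The gripper opens to 85 mm and grips with 20 to 120 N. Pads are 22 mm wide; open, the fingers measure 114 mm over their backs; the gripper's body (76 mm by 85 mm) begins 54 mm behind the grasp point. The pads swing forward as they close: fully open they stand 13 mm farther back than shut.
Start: joints at [-0.858, 0.385, 0.008, 0, -1.194, -0.259], TCP at [274.002, -561.714, 231.312] pointing down, gripper open.
Joint ranges: [-3.14, 3.14], [-1.21, 2.06], [-1.07, 1.41], [-3.16, 2.05], [-2.99, -0.16], [-3.1, 3.1]. Speed limits (rad/s): [2.79, 2.79, 3.14, 3.14, 3.14, 3.14].

INTERFACE

Orientations are given as a unit quaternion [x, y, z, w].
In Python, from bench import sensors, get_image, camera_params, job_done gives the robot as it stands.
- The arm moves only by the tool servo_tool, never from a script. Its argument "motion" is a list of rows, each an object with "travel": the shift along the tool's x, y, z as a fraction of full scale, a list of three; "rot": the turn, a rotation vector about the tool's x, y, z as a fraction of full scale, a list of three; "hand": the opening, from 0 (shut) to 1 (fully open). In form: [{"travel": [x, y, z], "rot": [wx, wy, wz], "hand": hand}, ...]. A call has 1 to 10 rows; each row shifts and turns the commanded pose from where the row before left it, along the tool's axes as they then stand; what a row does not reach is not made up. Full scale, the value 1, is 25 cm for a shift and 360 degrees for a turn. A row lasts 1/12 s, in which the tool goes at most 41.7 mm and 7.16 degrees, less where a joint would pass 70% of its speed; a pose out of reach is approached as far as the arm can. A call with a number of a shift or a turn outside -1 to 1 is refused whole. A call with a gripper value outside its range is refused whole. The fingers move at their own pace and stop on an object; the grip force is fixed at half the most. Time passes only in rows, so rows that do not move let the fingers close. It gives the time, the measured TCP pose, the force, the opening and the grip force at its end, in the units of the state.
- sensors.read_state(): the state, without advancing time (a new reading comes with each control period).
- get_image(name): name is "side" or "top"; returns (picture, depth): 480x640x3 uint8, red, green, blue; 480x640 float32, mm along the optical axis (not along the pixel's ray), 0 where there is no reading.
- camera_params(name): a dict with "camera_matrix" (3x3 intrinsics, pixels), "dist" ([k1, k2, p1, p2, k3] as OpenCV has them; the pictures are not rectified), "R" (3x3) and "t" (3): a world point X has camera coordinates R X + t. Camera axes: x right, y down, z forward; pixel columns grow to the right and rows downward; lengths in mm; the calibration is good to about 2 mm. A picture is of the moment at which its call begins. camera_params takes no time and is no camera call.
- job_done(): hands the job in; it is judged then, once.
The state is a dict: "clock": time; "joints": joint angles; "joint_vel": joint speeds; "joint_efforts": joint torques, N m; "position": TCP position; "ee_rot": TCP orientation; "contact_force": force on the tool from outside, world axes, zero at the start; "wrist_torque": the same for the moment, N m; "gripper_width": finger opening in mm; "grasp_force": force on a finger pad.
Only numpy, scipy, OpenCV 4.12 (cv2) and the standard library are available. Lean on these libraries where they do the work, as an engineer would, in place of code of your own. Each camera call takes 0.05 s, during which the arm holds its last target. There are 200 camera calls.

## Working session

There is one attempt and no reset: what is moved stays moved. The work goes in short steps, Python scripts to look and compute and a tool call to move; the robot and the scene stay as the last step left them, time stands still between calls to the robot, and variables do not carry over. Pictures are saved under pics/ and viewed, at most 14 in all, crops included, and the job is handed in when it is done.

Besides the shell and the picture viewer there is one more tool, called after "Emit:" as name(argument=value, ...) on one line, values as JSON. servo_tool: Moves the arm, as the interface text tells. Its arguments: {"type":"object","properties":{"motion":{"type":"array"}},"required":["motion"]}

```bash
mkdir -p pics
python3 - <<'E'
from bench import *
import cv2,numpy as np
for n in("top","side"):
    im,d=get_image(n); cv2.imwrite(f"pics/{n}0.png",im[:,:,::-1]); np.save(f"pics/{n}0.npy",d)
    p=camera_params(n); print(n,[np.round(np.array(p[k]),4).tolist() for k in("camera_matrix","dist","R","t")])
print(sensors.read_state())
E
```

```text
top [[[563.947, 0.0, 325.6421], [0.0, 563.947, 236.502], [0.0, 0.0, 1.0]], [0.0408, 0.0, 0.0, 0.0, 0.0], [[0.0029, -0.9998, -0.022], [-0.9992, -0.002, -0.0409], [0.0409, 0.0221, -0.9989]], [20.1462, 533.8714, 1185.8058]]
side [[[486.9405, 0.0, 319.9524], [0.0, 486.9405, 232.9973], [0.0, 0.0, 1.0]], [-0.0958, 0.0, 0.0, 0.0, 0.0], [[-0.9695, -0.2445, 0.0194], [-0.1886, 0.6924, -0.6964], [0.1568, -0.6788, -0.7174]], [533.7145, 173.6674, 1014.6848]]
{'clock': 0.1, 'joints': array([-8.58426886e-01,  3.85470428e-01,  6.75270988e-03, -4.12882974e-04,
       -1.19396523e+00, -2.58605849e-01]), 'joint_vel': array([-8.14531718e-05, -4.56957343e-04,  2.63209813e-03,  2.49752330e-03,
       -5.38063775e-04, -5.30341017e-04]), 'joint_efforts': array([-1.10353889e-03, -3.93320060e+01,  1.88929528e+01,  4.19788018e+00,
       -2.57355903e-03,  4.10219570e-06]), 'position': array([ 273.7592543 , -561.28319281,  230.33598031]), 'ee_rot': array([-2.24866030e-01,  9.74389215e-01,  9.23850534e-04, -2.70474498e-04]), 'contact_force': array([-0.69154421,  0.33383666, -0.1923399 ]), 'wrist_torque': array([ 0.02489426, -0.01236919, -0.00045475]), 'grasp_force': 0.0, 'gripper_width': 85.28230507337797}
```

View pics/top0.png

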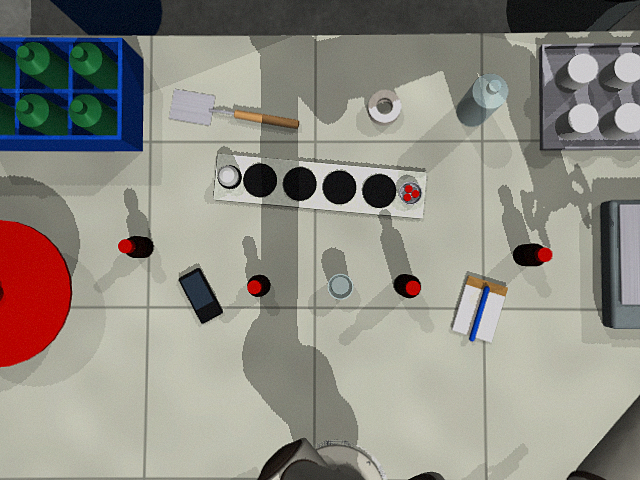

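View pics/side0.png

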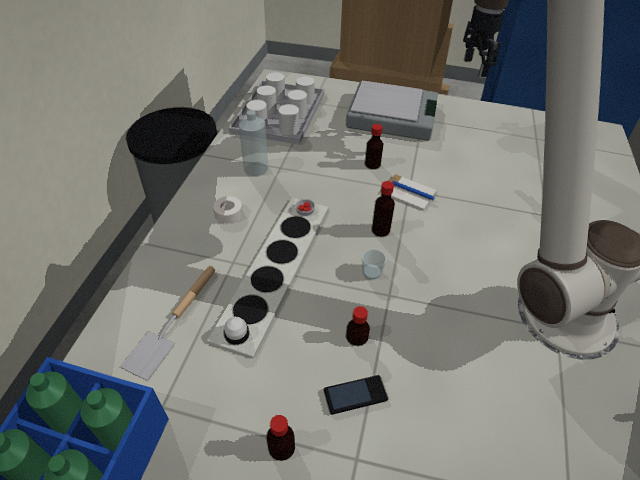

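The top view shows the lamp at (229,176), mats from (260,181) to (379,191), the dish at (410,190), and caps near (125,246), (259,286), (412,288) and (543,254). The side view shows caps near (279,424), (360,314), (387,188) and (376,131). Next I'll triangulate them.

```bash
cat > h.py <<'E'
from bench import *
import cv2,numpy as np
def ray(n,uv):
    p=camera_params(n);R=np.array(p["R"]);t=np.array(p["t"])
    x=cv2.undistortPoints(np.array([[uv]],float),np.array(p["camera_matrix"]),np.array(p["dist"]))[0,0]
    return -R.T@t, R.T@np.array([x[0],x[1],1.])
def plane(n,uv,z):
    c,d=ray(n,uv); return c+d*(z-c[2])/d[2]
def tri(a,b):
    A=np.zeros((3,3));r=np.zeros(3);cs=[]
    for n,uv in(("top",a),("side",b)):
        c,d=ray(n,uv);d=d/np.linalg.norm(d);P=np.eye(3)-np.outer(d,d);A+=P;r+=P@c;cs.append((P,c))
    X=np.linalg.solve(A,r);return X,[np.linalg.norm(P@(X-c)) for P,c in cs]
def blobs(m,lo,hi):
    n,_,s,c=cv2.connectedComponentsWithStats(m.astype(np.uint8))
    return [(c[i].round(1).tolist(),int(s[i,4]),s[i,2:4].tolist()) for i in range(1,n) if lo<s[i,4]<hi]
def red(im):
    h=cv2.cvtColor(im,cv2.COLOR_RGB2HSV); return ((h[...,0]<8)|(h[...,0]>172))&(h[...,1]>150)&(h[...,2]>90)
E
python3 - <<'E'
from h import *
T=cv2.imread("pics/top0.png")[:,:,::-1].copy();S=cv2.imread("pics/side0.png")[:,:,::-1].copy()
print(blobs(red(T),40,1000));print(blobs(red(S),40,1000))
m=(T.max(2)<45); m[:140]=0;m[230:]=0
for b in blobs(m,500,2000): print(b,plane("top",b[0],13).round(1))
g=(S.max(2)<45)
for b in blobs(g,200,1500): print(b,plane("side",b[0],13).round(1))
print(plane("top",(229,176),45),plane("top",(410,190),18))
tb=[b[0] for b in blobs(red(T),40,1000)];sb=[b[0] for b in blobs(red(S),40,1000)]
for a in tb:
  for b in sb:
    X,e=tri(a,b)
    if max(e)<8: print(a,b,X.round(1),np.round(e,1))
E
```

```text
[([410.0, 193.0], 141, [16, 16]), ([125.2, 246.0], 166, [17, 14]), ([544.6, 254.3], 167, [14, 14]), ([253.9, 286.8], 150, [14, 14]), ([412.6, 287.5], 171, [15, 14])]
[([377.4, 128.3], 74, [10, 12]), ([387.9, 186.1], 96, [12, 14]), ([304.7, 206.6], 75, [13, 9]), ([360.5, 313.4], 162, [15, 17]), ([279.2, 424.3], 269, [18, 21])]
([259.7, 179.8], 870, [34, 33]) [654.4 162.3  13. ]
([299.3, 183.5], 871, [33, 34]) [646.5  77.8  13. ]
([339.1, 187.0], 868, [33, 33]) [639.1  -6.9  13. ]
([378.9, 190.5], 873, [33, 34]) [631.6 -91.3  13. ]
([489.6, 3.7], 219, [29, 10]) [  165.3 -1763.7    13. ]
([373.7, 152.4], 464, [18, 34]) [ 502.2 -431.4   13. ]
([382.6, 215.5], 695, [22, 43]) [ 437.3 -180.9   13. ]
([295.3, 226.7], 468, [28, 21]) [633.5 -87.   13. ]
([281.5, 251.4], 540, [30, 22]) [641.7  -2.5  13. ]
([266.6, 278.9], 640, [32, 25]) [649.   82.4  13. ]
([540.1, 298.1], 1363, [46, 56]) [ 65.2 -17.1  13. ]
([250.4, 308.6], 732, [35, 29]) [656.5 165.3  13. ]
([357.1, 332.8], 457, [24, 26]) [433.  165.9  13. ]
([361.6, 394.5], 738, [64, 39]) [399.5 292.4  13. ]
([280.9, 444.8], 648, [28, 34]) [513.5 416.6  13. ]
[657.73575084 221.73147936  45.        ] [ 632.00173921 -156.28423445   18.        ]
[410.0, 193.0] [304.7, 206.6] [ 627.4 -156.    18. ] [1.8 1.8]
[410.0, 193.0] [279.2, 424.3] [  875.7  -426.2 -2102.2] [1. 1.]
[125.2, 246.0] [304.7, 206.6] [504.5 285.2 441.5] [1.8 1.8]
[125.2, 246.0] [279.2, 424.3] [511.8 415.3  97.6] [1.1 1.1]
[544.6, 254.3] [377.4, 128.3] [ 496.5 -398.3  116.3] [0.1 0.1]
[544.6, 254.3] [360.5, 313.4] [  518.2 -1017.  -1600.7] [3.7 3.7]
[253.9, 286.8] [377.4, 128.3] [448.1 107.9 449.4] [0.1 0.1]
[253.9, 286.8] [360.5, 313.4] [431.  163.4  77.2] [0.9 0.9]
[412.6, 287.5] [387.9, 186.1] [ 433.3 -145.3  137.7] [0.4 0.4]
```

Cap heights identify the bottles, and each nominal pose agrees with its measurement:

| Bottle | x | y |
|---|---|---|
| B1 | 433 | -145 |
| B2 | 496 | -398 |
| B3 | 512 | 415 |
| B4 | 431 | 163 |

Mats counted from the lamp: (655,164), (648,80), (640,-5), (632,-89). First I square the tool to the world axes (tool x = -X, y = +Y, z = down), then go to B1.

Emit:
servo_tool(motion=[{"travel": [0, 0, 0], "rot": [0, 0, 0.018], "hand": 1}, {"travel": [0, 0, 0], "rot": [0, 0, 0.018], "hand": 1}, {"travel": [0, 0, 0], "rot": [0, 0, 0.018], "hand": 1}, {"travel": [0, 0, 0], "rot": [0, 0, 0.018], "hand": 1}, {"travel": [-0.05, 0.13, 0], "rot": [0, 0, 0], "hand": 1}, {"travel": [-0.05, 0.13, 0], "rot": [0, 0, 0], "hand": 1}, {"travel": [-0.05, 0.13, 0], "rot": [0, 0, 0], "hand": 1}, {"travel": [-0.05, 0.13, 0], "rot": [0, 0, 0], "hand": 1}, {"travel": [-0.05, 0.13, 0], "rot": [0, 0, 0], "hand": 1}, {"travel": [-0.05, 0.13, 0], "rot": [0, 0, 0], "hand": 1}])

```text
clock: 0.93
position: [348.7, -364.9, 230.9]
ee_rot: [-0.0, 1.0, 0.0, -0.0]
contact_force: [1.2, -0.3, 0.2]
gripper_width: 85.2
grasp_force: 0.0
```

Emit:
servo_tool(motion=[{"travel": [-0.048, 0.126, 0], "rot": [0, 0, 0], "hand": 1}, {"travel": [-0.048, 0.126, 0], "rot": [0, 0, 0], "hand": 1}, {"travel": [-0.048, 0.126, 0], "rot": [0, 0, 0], "hand": 1}, {"travel": [-0.048, 0.126, 0], "rot": [0, 0, 0], "hand": 1}, {"travel": [-0.048, 0.126, 0], "rot": [0, 0, 0], "hand": 1}, {"travel": [-0.048, 0.126, 0], "rot": [0, 0, 0], "hand": 1}, {"travel": [-0.048, 0.126, 0], "rot": [0, 0, 0], "hand": 1}, {"travel": [0, 0, -0.0], "rot": [0, 0, 0], "hand": 1}, {"travel": [0, 0, 0], "rot": [0, 0, 0], "hand": 1}])

```text
clock: 1.68
position: [432.7, -144.5, 231.1]
ee_rot: [-0.002, 1.0, 0.0, -0.0]
contact_force: [-0.5, -0.3, -0.8]
gripper_width: 85.6
grasp_force: 0.0
```

Emit:
servo_tool(motion=[{"travel": [0, 0, 0.1], "rot": [0, 0, 0], "hand": 1}, {"travel": [0, 0, 0.1], "rot": [0, 0, 0], "hand": 1}, {"travel": [0, 0, 0.1], "rot": [0, 0, 0], "hand": 1}, {"travel": [0, 0, 0.1], "rot": [0, 0, 0], "hand": 1}, {"travel": [0, 0, 0.064], "rot": [0, 0, 0], "hand": 1}, {"travel": [0, 0, 0], "rot": [0, 0, 0], "hand": 1}, {"travel": [0, 0, 0], "rot": [0, 0, 0], "hand": 0.5}, {"travel": [0, 0, 0], "rot": [0, 0, 0], "hand": 0.3}, {"travel": [0, 0, 0], "rot": [0, 0, 0], "hand": 0.2}, {"travel": [0, 0, 0], "rot": [0, 0, 0], "hand": 0}])

```text
clock: 2.52
position: [433.2, -146.2, 116.5]
ee_rot: [-0.001, 1.0, -0.0, 0.001]
contact_force: [0.4, -0.0, -0.1]
gripper_width: 38.7
grasp_force: 0.0
```

Emit:
servo_tool(motion=[{"travel": [0, 0, 0], "rot": [0, 0, 0], "hand": 0}, {"travel": [0, 0, 0], "rot": [0, 0, 0], "hand": 0}, {"travel": [0, 0, 0], "rot": [0, 0, 0], "hand": 0}, {"travel": [0, 0, 0], "rot": [0, 0, 0], "hand": 0}, {"travel": [0, 0, 0], "rot": [0, 0, 0], "hand": 0}])

```text
clock: 2.93
position: [433.5, -145.9, 116.5]
ee_rot: [-0.001, 1.0, -0.0, 0.001]
contact_force: [-0.4, 1.3, 6.2]
gripper_width: 26.3
grasp_force: 58.8
```

Emit:
servo_tool(motion=[{"travel": [0, 0, -0.03], "rot": [0, 0, 0], "hand": 0}, {"travel": [0, 0, -0.06], "rot": [0, 0, 0], "hand": 0}, {"travel": [0, 0, -0.1], "rot": [0, 0, 0], "hand": 0}, {"travel": [0, 0, -0.1], "rot": [0, 0, 0], "hand": 0}, {"travel": [-0.03, 0.04, -0.05], "rot": [0, 0, 0], "hand": 0}, {"travel": [-0.06, 0.08, 0], "rot": [0, 0, 0], "hand": 0}, {"travel": [-0.08, 0.11, 0], "rot": [0, 0, 0], "hand": 0}, {"travel": [-0.08, 0.11, 0], "rot": [0, 0, 0], "hand": 0}, {"travel": [-0.08, 0.11, 0], "rot": [0, 0, 0], "hand": 0}, {"travel": [-0.08, 0.11, 0], "rot": [0, 0, 0], "hand": 0}])

```text
clock: 3.77
position: [534.6, -4.6, 200.1]
ee_rot: [-0.001, 1.0, 0.0, -0.001]
contact_force: [0.2, 0.0, -2.3]
gripper_width: 26.1
grasp_force: 59.2
```

Emit:
servo_tool(motion=[{"travel": [-0.08, 0.11, 0], "rot": [0, 0, 0], "hand": 0}, {"travel": [-0.08, 0.11, 0], "rot": [0, 0, 0], "hand": 0}, {"travel": [-0.08, 0.11, 0], "rot": [0, 0, 0], "hand": 0}, {"travel": [-0.08, 0.11, 0], "rot": [0, 0, 0], "hand": 0}, {"travel": [-0.08, 0.11, 0], "rot": [0, 0, 0], "hand": 0}, {"travel": [-0.05, 0.08, 0], "rot": [0, 0, 0], "hand": 0}, {"travel": [-0.027, 0.046, 0], "rot": [0, 0, 0], "hand": 0}, {"travel": [0, 0, 0], "rot": [0, 0, 0], "hand": 0}, {"travel": [0, 0, 0], "rot": [0, 0, 0], "hand": 0}, {"travel": [0, 0, 0], "rot": [0, 0, 0], "hand": 0}])

```text
clock: 4.6
position: [652.9, 162.7, 199.7]
ee_rot: [-0.001, 1.0, -0.0, -0.001]
contact_force: [0.5, 0.1, -2.3]
gripper_width: 26.4
grasp_force: 59.2
```

```bash
cat > look.py <<'E'
import sys
from h import *
k=sys.argv[1]
T,_=get_image("top");S,_=get_image("side")
cv2.imwrite(f"pics/top{k}.png",T[:,:,::-1]);cv2.imwrite(f"pics/side{k}.png",S[:,:,::-1])
for a in blobs(red(T),30,1000):
  for b in blobs(red(S),30,1000):
    X,e=tri(a[0],b[0])
    if max(e)<4 and 0<X[2]<300 and abs(X[1])<500: print(a[0],b[0],X.round(1),round(e[0],1))
s=sensors.read_state();print(s["clock"],s["position"].round(1),s["contact_force"].round(1),s["gripper_width"])
E
python3 look.py 1
python3 -c "
import cv2,numpy as np
a=cv2.imread('pics/top1.png')[120:360,100:580];b=cv2.imread('pics/side1.png')[110:470,100:480]
cv2.imwrite('pics/c1.png',cv2.resize(b,None,fx=1.6,fy=1.6))"
```

```text
[411.5, 190.9] [304.8, 206.6] [ 630.3 -160.    14.1] 0.3
[253.9, 286.7] [360.5, 313.7] [431.  163.5  76.3] 0.8
4.7 [653.1 162.3 200.4] [ 0.1  0.3 -2.3] 26.395167189003303
```

View pics/c1.png

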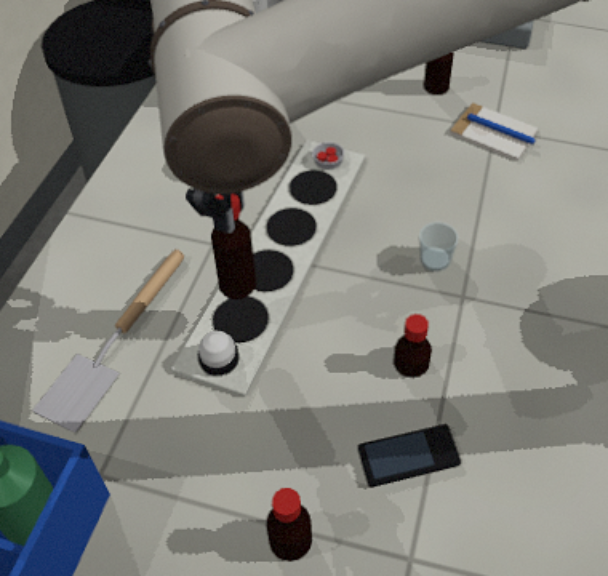

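The bottle hangs upright above mat 1 (crop pixels about (235,260)). Lowering now.

Emit:
servo_tool(motion=[{"travel": [-0.007, 0.006, 0.04], "rot": [0, 0, 0], "hand": 0}, {"travel": [0, 0, 0.06], "rot": [0, 0, 0], "hand": 0}, {"travel": [0, 0, 0.06], "rot": [0, 0, 0], "hand": 0}, {"travel": [0, 0, 0.05], "rot": [0, 0, 0], "hand": 0}, {"travel": [0, 0, 0.03], "rot": [0, 0, 0], "hand": 0}, {"travel": [0, 0, 0.02], "rot": [0, 0, 0], "hand": 0}, {"travel": [0, 0, 0.014], "rot": [0, 0, 0], "hand": 0}, {"travel": [0, 0, 0], "rot": [0, 0, 0], "hand": 0}, {"travel": [0, 0, 0], "rot": [0, 0, 0], "hand": 0}])

```text
clock: 5.45
position: [655.8, 164.9, 132.4]
ee_rot: [-0.001, 1.0, 0.0, 0.0]
contact_force: [1.0, -0.7, -1.1]
gripper_width: 26.3
grasp_force: 59.2
```

Emit:
servo_tool(motion=[{"travel": [0, 0, 0.006], "rot": [0, 0, 0], "hand": 0}, {"travel": [0, 0, 0.004], "rot": [0, 0, 0], "hand": 0}, {"travel": [0, 0, 0], "rot": [0, 0, 0], "hand": 0}, {"travel": [0, 0, 0], "rot": [0, 0, 0], "hand": 0}])

```text
clock: 5.78
position: [655.6, 164.9, 129.7]
ee_rot: [-0.001, 1.0, 0.0, 0.0]
contact_force: [0.1, -0.3, -0.7]
gripper_width: 25.9
grasp_force: 59.2
```

Emit:
servo_tool(motion=[{"travel": [0, 0, 0], "rot": [0, 0, 0], "hand": 0.4}, {"travel": [0, 0, 0], "rot": [0, 0, 0], "hand": 0.5}, {"travel": [0, 0, 0], "rot": [0, 0, 0], "hand": 0.6}, {"travel": [0, 0, 0], "rot": [0, 0, 0], "hand": 0.7}, {"travel": [0, 0, 0], "rot": [0, 0, 0], "hand": 0.7}, {"travel": [0, 0, -0.05], "rot": [0, 0, 0], "hand": 0.7}, {"travel": [0, 0, -0.1], "rot": [0, 0, 0], "hand": 0.7}, {"travel": [0, 0, -0.1], "rot": [0, 0, 0], "hand": 1}, {"travel": [0, 0, -0.1], "rot": [0, 0, 0], "hand": 1}, {"travel": [0, 0, -0.05], "rot": [0, 0, 0], "hand": 1}])

```text
clock: 6.62
position: [656.8, 165.0, 233.4]
ee_rot: [-0.001, 1.0, 0.001, 0.003]
contact_force: [-0.7, 0.3, 1.8]
gripper_width: 85.4
grasp_force: 0.0
```

Emit:
servo_tool(motion=[{"travel": [0.04, -0.14, 0], "rot": [0, 0, 0], "hand": 1}, {"travel": [0.04, -0.14, 0], "rot": [0, 0, 0], "hand": 1}, {"travel": [0.04, -0.14, 0], "rot": [0, 0, 0], "hand": 1}, {"travel": [0.04, -0.14, 0], "rot": [0, 0, 0], "hand": 1}, {"travel": [0.04, -0.14, 0], "rot": [0, 0, 0], "hand": 1}, {"travel": [0.04, -0.14, 0], "rot": [0, 0, 0], "hand": 1}, {"travel": [0.04, -0.14, 0], "rot": [0, 0, 0], "hand": 1}, {"travel": [0.04, -0.14, 0], "rot": [0, 0, 0], "hand": 1}, {"travel": [0.04, -0.14, 0], "rot": [0, 0, 0], "hand": 1}, {"travel": [0.04, -0.14, 0], "rot": [0, 0, 0], "hand": 1}])

```text
clock: 7.45
position: [555.2, -186.9, 229.7]
ee_rot: [-0.001, 1.0, -0.0, 0.0]
contact_force: [0.8, -0.2, -0.3]
gripper_width: 85.6
grasp_force: 0.0
```

Emit:
servo_tool(motion=[{"travel": [0.04, -0.14, 0], "rot": [0, 0, 0], "hand": 1}, {"travel": [0.04, -0.14, 0], "rot": [0, 0, 0], "hand": 1}, {"travel": [0.04, -0.14, 0], "rot": [0, 0, 0], "hand": 1}, {"travel": [0.04, -0.14, 0], "rot": [0, 0, 0], "hand": 1}, {"travel": [0.04, -0.14, 0], "rot": [0, 0, 0], "hand": 1}, {"travel": [0.03, -0.12, 0], "rot": [0, 0, 0], "hand": 1}, {"travel": [0.0, -0.03, 0], "rot": [0, 0, 0], "hand": 1}, {"travel": [0, 0, 0], "rot": [0, 0, 0], "hand": 1}, {"travel": [0, 0, 0], "rot": [0, 0, 0], "hand": 1}])

```text
clock: 8.2
position: [498.7, -397.8, 229.0]
ee_rot: [-0.0, 1.0, 0.0, -0.0]
contact_force: [-0.5, 0.3, 0.5]
gripper_width: 85.5
grasp_force: 0.0
```

```bash
python3 look.py 2
```

```text
[247.1, 168.5] [242.5, 264.3] [657.1 166.8 154.3] 1.5
[411.5, 190.8] [304.7, 206.5] [ 630.5 -159.9   14.4] 0.2
[125.2, 246.1] [279.2, 424.2] [511.7 415.2  97.8] 1.2
[253.7, 286.6] [360.1, 312.3] [431.8 163.4  80.4] 1.2
8.3 [ 499.2 -396.7  229.4] [ 0.9 -0.8  0.1] 84.97557650955471
```

View pics/top2.png

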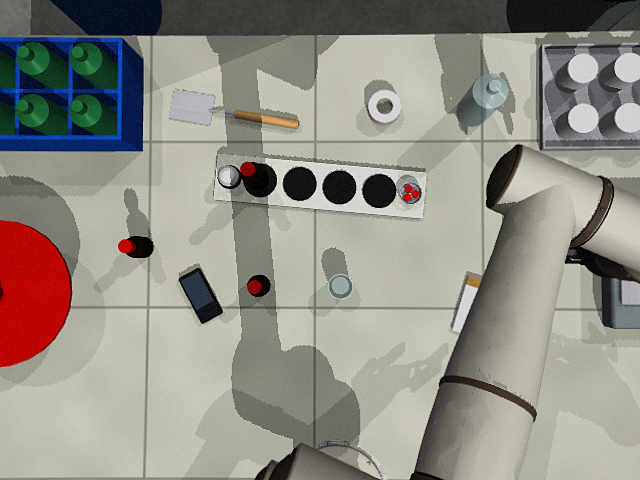

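B1 stands upright on mat 1 (mat at (260,180), cap at (247,168)). Descending on B2.

Emit:
servo_tool(motion=[{"travel": [0.01, -0.005, 0.1], "rot": [0, 0, 0], "hand": 1}, {"travel": [0, 0, 0.12], "rot": [0, 0, 0], "hand": 1}, {"travel": [0, 0, 0.12], "rot": [0, 0, 0], "hand": 1}, {"travel": [0, 0, 0.12], "rot": [0, 0, 0], "hand": 1}, {"travel": [0, 0, 0.07], "rot": [0, 0, 0], "hand": 1}, {"travel": [0, 0, 0], "rot": [0, 0, 0], "hand": 0.8}, {"travel": [0, 0, 0], "rot": [0, 0, 0], "hand": 0.5}, {"travel": [0, 0, 0], "rot": [0, 0, 0], "hand": 0.3}, {"travel": [0, 0, 0], "rot": [0, 0, 0], "hand": 0.2}, {"travel": [0, 0, 0], "rot": [0, 0, 0], "hand": 0}])

```text
clock: 9.13
position: [497.4, -399.3, 99.0]
ee_rot: [-0.001, 1.0, -0.001, 0.002]
contact_force: [-0.2, 2.8, 4.7]
gripper_width: 26.6
grasp_force: 59.1
```

Emit:
servo_tool(motion=[{"travel": [0, 0, 0], "rot": [0, 0, 0], "hand": 0}, {"travel": [0, 0, 0], "rot": [0, 0, 0], "hand": 0}, {"travel": [0, 0, 0], "rot": [0, 0, 0], "hand": 0}, {"travel": [0, 0, 0], "rot": [0, 0, 0], "hand": 0}, {"travel": [0, 0, 0], "rot": [0, 0, 0], "hand": 0}])

```text
clock: 9.55
position: [497.4, -399.4, 99.1]
ee_rot: [-0.001, 1.0, -0.001, 0.002]
contact_force: [0.0, 3.1, 6.4]
gripper_width: 26.2
grasp_force: 58.8
```

Emit:
servo_tool(motion=[{"travel": [0, 0, -0.03], "rot": [0, 0, 0], "hand": 0}, {"travel": [0, 0, -0.06], "rot": [0, 0, 0], "hand": 0}, {"travel": [0, 0, -0.1], "rot": [0, 0, 0], "hand": 0}, {"travel": [0, 0, -0.1], "rot": [0, 0, 0], "hand": 0}, {"travel": [-0.01, 0.04, -0.07], "rot": [0, 0, 0], "hand": 0}, {"travel": [-0.03, 0.08, 0], "rot": [0, 0, 0], "hand": 0}, {"travel": [-0.04, 0.12, 0], "rot": [0, 0, 0], "hand": 0}, {"travel": [-0.04, 0.13, 0], "rot": [0, 0, 0], "hand": 0}, {"travel": [-0.04, 0.13, 0], "rot": [0, 0, 0], "hand": 0}, {"travel": [-0.04, 0.13, 0], "rot": [0, 0, 0], "hand": 0}])

```text
clock: 10.38
position: [545.7, -240.3, 186.8]
ee_rot: [-0.0, 1.0, 0.0, -0.0]
contact_force: [0.2, -0.5, -1.8]
gripper_width: 25.9
grasp_force: 59.2
```

Emit:
servo_tool(motion=[{"travel": [-0.04, 0.13, 0], "rot": [0, 0, 0], "hand": 0}, {"travel": [-0.04, 0.13, 0], "rot": [0, 0, 0], "hand": 0}, {"travel": [-0.04, 0.13, 0], "rot": [0, 0, 0], "hand": 0}, {"travel": [-0.04, 0.13, 0], "rot": [0, 0, 0], "hand": 0}, {"travel": [-0.04, 0.13, 0], "rot": [0, 0, 0], "hand": 0}, {"travel": [-0.04, 0.13, 0], "rot": [0, 0, 0], "hand": 0}, {"travel": [-0.04, 0.13, 0], "rot": [0, 0, 0], "hand": 0}, {"travel": [-0.04, 0.13, 0], "rot": [0, 0, 0], "hand": 0}, {"travel": [-0.04, 0.11, 0], "rot": [0, 0, 0], "hand": 0}, {"travel": [-0.02, 0.06, 0], "rot": [0, 0, 0], "hand": 0}])

```text
clock: 11.22
position: [641.2, 64.0, 186.5]
ee_rot: [-0.002, 1.0, 0.0, 0.0]
contact_force: [-1.0, -0.6, -2.0]
gripper_width: 26.1
grasp_force: 59.2
```

Emit:
servo_tool(motion=[{"travel": [0, 0, 0], "rot": [0, 0, 0], "hand": 0}, {"travel": [0, 0, 0], "rot": [0, 0, 0], "hand": 0}, {"travel": [0, 0, 0], "rot": [0, 0, 0], "hand": 0}])

```text
clock: 11.47
position: [640.1, 60.1, 186.6]
ee_rot: [-0.0, 1.0, -0.0, -0.001]
contact_force: [-0.2, 0.5, -1.5]
gripper_width: 26.3
grasp_force: 59.2
```

Emit:
servo_tool(motion=[{"travel": [-0.016, 0.04, 0], "rot": [0, 0, 0], "hand": 0}, {"travel": [-0.016, 0.04, 0.02], "rot": [0, 0, 0], "hand": 0}, {"travel": [0, 0, 0.05], "rot": [0, 0, 0], "hand": 0}, {"travel": [0, 0, 0.06], "rot": [0, 0, 0], "hand": 0}, {"travel": [0, 0, 0.06], "rot": [0, 0, 0], "hand": 0}, {"travel": [0, 0, 0.05], "rot": [0, 0, 0], "hand": 0}, {"travel": [0, 0, 0.03], "rot": [0, 0, 0], "hand": 0}, {"travel": [0, 0, 0.02], "rot": [0, 0, 0], "hand": 0}, {"travel": [0, 0, 0], "rot": [0, 0, 0], "hand": 0}, {"travel": [0, 0, 0], "rot": [0, 0, 0], "hand": 0}])

```text
clock: 12.3
position: [649.0, 81.1, 114.6]
ee_rot: [-0.001, 1.0, -0.0, 0.0]
contact_force: [0.1, 0.5, -2.0]
gripper_width: 26.2
grasp_force: 59.3
```

Emit:
servo_tool(motion=[{"travel": [0, 0, 0.006], "rot": [0, 0, 0], "hand": 0}, {"travel": [0, 0, 0.004], "rot": [0, 0, 0], "hand": 0}, {"travel": [0, 0, 0], "rot": [0, 0, 0], "hand": 0}, {"travel": [0, 0, 0], "rot": [0, 0, 0], "hand": 0}])

```text
clock: 12.63
position: [648.8, 81.1, 112.2]
ee_rot: [-0.001, 1.0, 0.0, 0.0]
contact_force: [-1.1, -0.1, -1.1]
gripper_width: 26.4
grasp_force: 59.3
```

Emit:
servo_tool(motion=[{"travel": [0, 0, 0.002], "rot": [0, 0, 0], "hand": 0.4}, {"travel": [0, 0, 0], "rot": [0, 0, 0], "hand": 0.5}, {"travel": [0, 0, 0], "rot": [0, 0, 0], "hand": 0.6}, {"travel": [0, 0, 0], "rot": [0, 0, 0], "hand": 0.6}, {"travel": [0, 0, 0], "rot": [0, 0, 0], "hand": 0.6}, {"travel": [0, 0, -0.06], "rot": [0, 0, 0], "hand": 0.6}, {"travel": [0, 0, -0.12], "rot": [0, 0, 0], "hand": 0.6}, {"travel": [0, 0, -0.12], "rot": [0, 0, 0], "hand": 0.6}, {"travel": [0, 0, -0.12], "rot": [0, 0, 0], "hand": 1}, {"travel": [0, 0, -0.06], "rot": [0, 0, 0], "hand": 1}])

```text
clock: 13.47
position: [650.2, 81.2, 236.2]
ee_rot: [-0.001, 1.0, 0.0, 0.003]
contact_force: [0.1, -0.2, 1.0]
gripper_width: 73.7
grasp_force: 0.0
```

Emit:
servo_tool(motion=[{"travel": [0.054, 0.134, 0], "rot": [0, 0, 0], "hand": 1}, {"travel": [0.054, 0.134, 0], "rot": [0, 0, 0], "hand": 1}, {"travel": [0.054, 0.134, 0], "rot": [0, 0, 0], "hand": 1}, {"travel": [0.054, 0.134, 0], "rot": [0, 0, 0], "hand": 1}, {"travel": [0.054, 0.134, 0], "rot": [0, 0, 0], "hand": 1}, {"travel": [0.054, 0.134, 0], "rot": [0, 0, 0], "hand": 1}, {"travel": [0.054, 0.134, 0], "rot": [0, 0, 0], "hand": 1}, {"travel": [0.054, 0.134, 0], "rot": [0, 0, 0], "hand": 1}, {"travel": [0.054, 0.134, 0], "rot": [0, 0, 0], "hand": 1}, {"travel": [0.054, 0.134, 0], "rot": [0, 0, 0], "hand": 1}])

```text
clock: 14.3
position: [512.2, 417.4, 231.6]
ee_rot: [-0.001, 1.0, 0.0, 0.0]
contact_force: [1.4, 0.6, 1.1]
gripper_width: 85.5
grasp_force: 0.0
```

Emit:
servo_tool(motion=[{"travel": [0, 0, 0], "rot": [0, 0, 0], "hand": 1}, {"travel": [0, 0, 0], "rot": [0, 0, 0], "hand": 1}, {"travel": [0, 0, 0], "rot": [0, 0, 0], "hand": 1}])

```text
clock: 14.55
position: [513.0, 415.7, 231.2]
ee_rot: [-0.001, 1.0, -0.0, -0.0]
contact_force: [-0.0, -0.6, 0.7]
gripper_width: 85.4
grasp_force: 0.0
```

```bash
python3 look.py 3
```

```text
[411.6, 191.0] [307.0, 206.2] [ 627.3 -160.3   16.3] 2.8
[406.9, 197.0] [307.0, 206.2] [ 618.5 -148.    28.5] 2.5
[128.0, 247.0] [279.1, 424.4] [511.5 412.6  90.8] 2.6
14.65 [513.6 414.8 231.4] [ 0.5 -0.3  0.5] 85.48792581104988
```

Emit:
servo_tool(motion=[{"travel": [0.005, 0, 0.1], "rot": [0, 0, 0], "hand": 1}, {"travel": [0, 0, 0.13], "rot": [0, 0, 0], "hand": 1}, {"travel": [0, 0, 0.13], "rot": [0, 0, 0], "hand": 1}, {"travel": [0, 0, 0.13], "rot": [0, 0, 0], "hand": 1}, {"travel": [0, 0, 0.08], "rot": [0, 0, 0], "hand": 1}, {"travel": [0, 0, 0.045], "rot": [0, 0, 0], "hand": 1}, {"travel": [0, 0, 0], "rot": [0, 0, 0], "hand": 0.7}, {"travel": [0, 0, 0], "rot": [0, 0, 0], "hand": 0.4}, {"travel": [0, 0, 0], "rot": [0, 0, 0], "hand": 0.2}, {"travel": [0, 0, 0], "rot": [0, 0, 0], "hand": 0}])

```text
clock: 15.48
position: [512.9, 416.7, 79.9]
ee_rot: [-0.001, 1.0, 0.002, 0.001]
contact_force: [-0.1, 0.6, -0.3]
gripper_width: 38.6
grasp_force: 0.0
```

Emit:
servo_tool(motion=[{"travel": [0, 0, 0], "rot": [0, 0, 0], "hand": 0}, {"travel": [0, 0, 0], "rot": [0, 0, 0], "hand": 0}, {"travel": [0, 0, 0], "rot": [0, 0, 0], "hand": 0}, {"travel": [0, 0, 0], "rot": [0, 0, 0], "hand": 0}, {"travel": [0, 0, 0], "rot": [0, 0, 0], "hand": 0}])

```text
clock: 15.9
position: [512.7, 416.5, 79.7]
ee_rot: [-0.001, 1.0, 0.001, 0.001]
contact_force: [-0.7, -0.6, 6.2]
gripper_width: 26.3
grasp_force: 58.8
```

Emit:
servo_tool(motion=[{"travel": [0, 0, -0.03], "rot": [0, 0, 0], "hand": 0}, {"travel": [0, 0, -0.06], "rot": [0, 0, 0], "hand": 0}, {"travel": [0, 0, -0.1], "rot": [0, 0, 0], "hand": 0}, {"travel": [0, 0, -0.1], "rot": [0, 0, 0], "hand": 0}, {"travel": [0, -0.04, -0.1], "rot": [0, 0, 0], "hand": 0}, {"travel": [0, -0.08, -0.05], "rot": [0, 0, 0], "hand": 0}, {"travel": [0, -0.12, 0], "rot": [0, 0, 0], "hand": 0}, {"travel": [0, -0.13, 0], "rot": [0, 0, 0], "hand": 0}, {"travel": [0, -0.13, 0], "rot": [0, 0, 0], "hand": 0}, {"travel": [0, -0.13, 0], "rot": [0, 0, 0], "hand": 0}])

```text
clock: 16.73
position: [511.2, 257.0, 187.4]
ee_rot: [-0.001, 1.0, 0.0, -0.001]
contact_force: [0.7, 0.2, -1.2]
gripper_width: 26.4
grasp_force: 59.2
```

Emit:
servo_tool(motion=[{"travel": [0, -0.13, 0], "rot": [0, 0, 0], "hand": 0}, {"travel": [0, -0.13, 0], "rot": [0, 0, 0], "hand": 0}, {"travel": [0, -0.13, 0], "rot": [0, 0, 0], "hand": 0}, {"travel": [0, -0.13, 0], "rot": [0, 0, 0], "hand": 0}, {"travel": [0, -0.13, 0], "rot": [0, 0, 0], "hand": 0}, {"travel": [0, -0.13, 0], "rot": [0, 0, 0], "hand": 0}, {"travel": [0, -0.13, 0], "rot": [0, 0, 0], "hand": 0}, {"travel": [-0.05, -0.1, 0], "rot": [0, 0, 0], "hand": 0}, {"travel": [-0.1, -0.05, 0], "rot": [0, 0, 0], "hand": 0}, {"travel": [-0.1, 0, 0], "rot": [0, 0, 0], "hand": 0}])

```text
clock: 17.57
position: [574.5, -9.1, 187.9]
ee_rot: [0.001, 1.0, 0.0, -0.0]
contact_force: [0.6, 0.8, -0.7]
gripper_width: 26.3
grasp_force: 59.2
```

Emit:
servo_tool(motion=[{"travel": [-0.1, 0, 0], "rot": [0, 0, 0], "hand": 0}, {"travel": [-0.1, 0, 0], "rot": [0, 0, 0], "hand": 0}, {"travel": [-0.06, 0, 0], "rot": [0, 0, 0], "hand": 0}, {"travel": [0, 0, 0], "rot": [0, 0, 0], "hand": 0}, {"travel": [0, 0, 0], "rot": [0, 0, 0], "hand": 0}, {"travel": [0, 0, 0], "rot": [0, 0, 0], "hand": 0}])

```text
clock: 18.07
position: [638.9, -6.4, 187.0]
ee_rot: [-0.001, 1.0, 0.0, -0.001]
contact_force: [-0.6, 0.9, -1.3]
gripper_width: 26.4
grasp_force: 59.2
```

Emit:
servo_tool(motion=[{"travel": [-0.006, 0.005, 0.04], "rot": [0, 0, 0], "hand": 0}, {"travel": [0, 0, 0.07], "rot": [0, 0, 0], "hand": 0}, {"travel": [0, 0, 0.08], "rot": [0, 0, 0], "hand": 0}, {"travel": [0, 0, 0.07], "rot": [0, 0, 0], "hand": 0}, {"travel": [0, 0, 0.05], "rot": [0, 0, 0], "hand": 0}, {"travel": [0, 0, 0.03], "rot": [0, 0, 0], "hand": 0}, {"travel": [0, 0, 0.02], "rot": [0, 0, 0], "hand": 0}, {"travel": [0, 0, 0.008], "rot": [0, 0, 0], "hand": 0}, {"travel": [0, 0, 0], "rot": [0, 0, 0], "hand": 0}, {"travel": [0, 0, 0], "rot": [0, 0, 0], "hand": 0}])

```text
clock: 18.9
position: [642.0, -5.1, 96.4]
ee_rot: [-0.001, 1.0, 0.0, 0.001]
contact_force: [-0.9, -0.0, -1.4]
gripper_width: 26.1
grasp_force: 59.2
```

Emit:
servo_tool(motion=[{"travel": [0.003, 0, 0.008], "rot": [0, 0, 0], "hand": 0}, {"travel": [0, 0, 0.006], "rot": [0, 0, 0], "hand": 0}, {"travel": [0, 0, 0], "rot": [0, 0, 0], "hand": 0}, {"travel": [0, 0, 0], "rot": [0, 0, 0], "hand": 0}])

```text
clock: 19.23
position: [641.1, -5.2, 92.8]
ee_rot: [-0.001, 1.0, 0.0, 0.001]
contact_force: [0.2, 0.7, 1.0]
gripper_width: 26.5
grasp_force: 59.6
```

Emit:
servo_tool(motion=[{"travel": [0, 0, 0], "rot": [0, 0, 0], "hand": 0.4}, {"travel": [0, 0, 0], "rot": [0, 0, 0], "hand": 0.5}, {"travel": [0, 0, 0], "rot": [0, 0, 0], "hand": 0.6}, {"travel": [0, 0, 0], "rot": [0, 0, 0], "hand": 0.6}, {"travel": [0, 0, 0], "rot": [0, 0, 0], "hand": 0.6}, {"travel": [0, 0, -0.06], "rot": [0, 0, 0], "hand": 0.6}, {"travel": [0, 0, -0.13], "rot": [0, 0, 0], "hand": 0.6}, {"travel": [0, 0, -0.13], "rot": [0, 0, 0], "hand": 0.6}, {"travel": [0, 0, -0.13], "rot": [0, 0, 0], "hand": 0.6}, {"travel": [0, 0, -0.1], "rot": [0, 0, 0], "hand": 1}])

```text
clock: 20.07
position: [641.3, -5.3, 232.7]
ee_rot: [-0.001, 1.0, 0.0, 0.002]
contact_force: [0.4, 0.8, 0.2]
gripper_width: 61.7
grasp_force: 0.0
```

Emit:
servo_tool(motion=[{"travel": [0.1, 0, 0], "rot": [0, 0, 0], "hand": 1}, {"travel": [0.13, 0, 0], "rot": [0, 0, 0], "hand": 1}, {"travel": [0.13, 0.07, 0], "rot": [0, 0, 0], "hand": 1}, {"travel": [0.1, 0.1, 0], "rot": [0, 0, 0], "hand": 1}, {"travel": [0.1, 0.1, 0], "rot": [0, 0, 0], "hand": 1}, {"travel": [0.1, 0.1, 0], "rot": [0, 0, 0], "hand": 1}, {"travel": [0.1, 0.1, 0], "rot": [0, 0, 0], "hand": 1}, {"travel": [0.08, 0.1, 0], "rot": [0, 0, 0], "hand": 1}, {"travel": [0, 0.1, 0], "rot": [0, 0, 0], "hand": 1}, {"travel": [0, 0, 0], "rot": [0, 0, 0], "hand": 1}])

```text
clock: 20.9
position: [430.1, 165.1, 230.3]
ee_rot: [-0.003, 1.0, 0.001, 0.001]
contact_force: [0.9, -0.4, -0.2]
gripper_width: 85.4
grasp_force: 0.0
```

```bash
python3 look.py 4
```

```text
[247.1, 168.5] [242.4, 266.4] [657.8 167.6 149. ] 1.3
[291.6, 174.9] [262.4, 244.0] [648.8  85.1 126.7] 1.0
[339.7, 180.0] [280.6, 220.6] [641.3  -7.8 106.1] 0.5
[410.1, 193.0] [304.7, 206.7] [ 627.5 -156.3   17.4] 1.8
[254.8, 282.3] [360.1, 314.7] [435.6 162.3  70.3] 3.2
21.0 [430.2 162.7 229.7] [-0.1 -0.7  0.7] 85.2351001878501
```

View pics/side4.png

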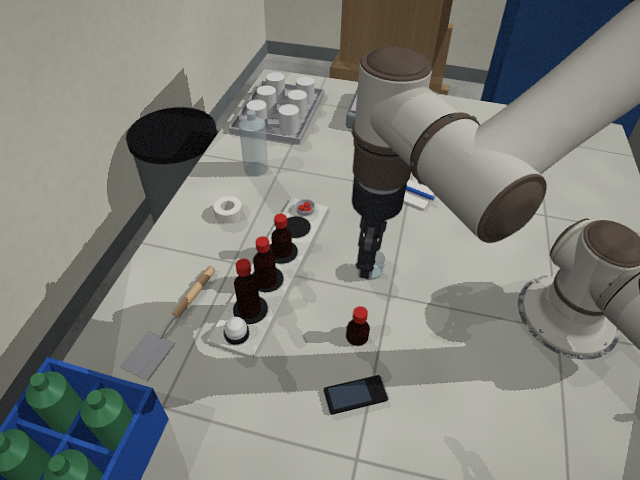

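B1 to B3 stand on mats 1 to 3 in the side view (caps at (242,266), (262,244) and (281,221)), each within about 5 mm of centre. Descending on B4.

Emit:
servo_tool(motion=[{"travel": [-0.004, 0, 0.1], "rot": [0, 0, 0], "hand": 1}, {"travel": [0, 0, 0.13], "rot": [0, 0, 0], "hand": 1}, {"travel": [0, 0, 0.13], "rot": [0, 0, 0], "hand": 1}, {"travel": [0, 0, 0.13], "rot": [0, 0, 0], "hand": 1}, {"travel": [0, 0, 0.12], "rot": [0, 0, 0], "hand": 1}, {"travel": [0, 0, 0.068], "rot": [0, 0, 0], "hand": 1}, {"travel": [0, 0, 0], "rot": [0, 0, 0], "hand": 0.7}, {"travel": [0, 0, 0], "rot": [0, 0, 0], "hand": 0.4}, {"travel": [0, 0, 0], "rot": [0, 0, 0], "hand": 0.2}, {"travel": [0, 0, 0], "rot": [0, 0, 0], "hand": 0}])

```text
clock: 21.83
position: [432.6, 162.5, 61.6]
ee_rot: [-0.001, 1.0, 0.001, 0.001]
contact_force: [0.4, -0.8, 0.7]
gripper_width: 38.7
grasp_force: 0.0
```

Emit:
servo_tool(motion=[{"travel": [0, 0, 0], "rot": [0, 0, 0], "hand": 0}, {"travel": [0, 0, 0], "rot": [0, 0, 0], "hand": 0}, {"travel": [0, 0, 0], "rot": [0, 0, 0], "hand": 0}, {"travel": [0, 0, 0], "rot": [0, 0, 0], "hand": 0}, {"travel": [0, 0, 0], "rot": [0, 0, 0], "hand": 0}])

```text
clock: 22.25
position: [432.7, 162.9, 61.7]
ee_rot: [-0.001, 1.0, 0.001, 0.002]
contact_force: [-0.8, 0.5, 6.0]
gripper_width: 26.0
grasp_force: 59.2
```

Emit:
servo_tool(motion=[{"travel": [0, 0, -0.03], "rot": [0, 0, 0], "hand": 0}, {"travel": [0, 0, -0.06], "rot": [0, 0, 0], "hand": 0}, {"travel": [0, 0, -0.12], "rot": [0, 0, 0], "hand": 0}, {"travel": [0, 0, -0.13], "rot": [0, 0, 0], "hand": 0}, {"travel": [-0.02, -0.04, -0.1], "rot": [0, 0, 0], "hand": 0}, {"travel": [-0.05, -0.08, -0.02], "rot": [0, 0, 0], "hand": 0}, {"travel": [-0.07, -0.11, 0], "rot": [0, 0, 0], "hand": 0}, {"travel": [-0.06, -0.12, 0], "rot": [0, 0, 0], "hand": 0}, {"travel": [0, -0.13, 0], "rot": [0, 0, 0], "hand": 0}, {"travel": [0, -0.13, 0], "rot": [0, 0, 0], "hand": 0}])

```text
clock: 23.08
position: [481.5, 8.2, 175.1]
ee_rot: [-0.001, 1.0, 0.0, -0.0]
contact_force: [0.7, 0.4, -1.2]
gripper_width: 25.8
grasp_force: 59.3
```

Emit:
servo_tool(motion=[{"travel": [0, -0.13, 0], "rot": [0, 0, 0], "hand": 0}, {"travel": [0, -0.13, 0], "rot": [0, 0, 0], "hand": 0}, {"travel": [-0.05, -0.1, 0], "rot": [0, 0, 0], "hand": 0}, {"travel": [-0.1, -0.05, 0], "rot": [0, 0, 0], "hand": 0}, {"travel": [-0.12, 0, 0], "rot": [0, 0, 0], "hand": 0}, {"travel": [-0.12, 0, 0], "rot": [0, 0, 0], "hand": 0}, {"travel": [-0.12, 0, 0], "rot": [0, 0, 0], "hand": 0}, {"travel": [-0.07, 0, 0], "rot": [0, 0, 0], "hand": 0}, {"travel": [0, 0, 0], "rot": [0, 0, 0], "hand": 0}, {"travel": [0, 0, 0], "rot": [0, 0, 0], "hand": 0}])

```text
clock: 23.92
position: [626.5, -92.6, 174.0]
ee_rot: [-0.0, 1.0, 0.0, -0.001]
contact_force: [-0.8, -0.5, -1.3]
gripper_width: 26.1
grasp_force: 59.4
```

Emit:
servo_tool(motion=[{"travel": [-0.021, 0.011, 0.03], "rot": [0, 0, 0], "hand": 0}, {"travel": [0, 0, 0.08], "rot": [0, 0, 0], "hand": 0}, {"travel": [0, 0, 0.09], "rot": [0, 0, 0], "hand": 0}, {"travel": [0, 0, 0.07], "rot": [0, 0, 0], "hand": 0}, {"travel": [0, 0, 0.05], "rot": [0, 0, 0], "hand": 0}, {"travel": [0, 0, 0.04], "rot": [0, 0, 0], "hand": 0}, {"travel": [0, 0, 0.02], "rot": [0, 0, 0], "hand": 0}, {"travel": [0, 0, 0.01], "rot": [0, 0, 0], "hand": 0}, {"travel": [0, 0, 0], "rot": [0, 0, 0], "hand": 0}, {"travel": [0, 0, 0], "rot": [0, 0, 0], "hand": 0}])

```text
clock: 24.75
position: [632.6, -89.9, 78.4]
ee_rot: [-0.001, 1.0, -0.0, 0.001]
contact_force: [0.7, -0.5, -0.8]
gripper_width: 26.4
grasp_force: 59.4
```

Emit:
servo_tool(motion=[{"travel": [0, 0, 0.008], "rot": [0, 0, 0], "hand": 0}, {"travel": [0, 0, 0.005], "rot": [0, 0, 0], "hand": 0}, {"travel": [0, 0, 0], "rot": [0, 0, 0], "hand": 0}, {"travel": [0, 0, 0], "rot": [0, 0, 0], "hand": 0}])

```text
clock: 25.08
position: [632.5, -89.9, 74.8]
ee_rot: [-0.001, 1.0, 0.0, 0.001]
contact_force: [1.4, 0.4, -0.6]
gripper_width: 25.7
grasp_force: 59.5
```

Emit:
servo_tool(motion=[{"travel": [0, 0, 0], "rot": [0, 0, 0], "hand": 0.4}, {"travel": [0, 0, 0], "rot": [0, 0, 0], "hand": 0.5}, {"travel": [0, 0, 0], "rot": [0, 0, 0], "hand": 0.6}, {"travel": [0, 0, 0], "rot": [0, 0, 0], "hand": 0.6}, {"travel": [0, 0, 0], "rot": [0, 0, 0], "hand": 0.6}, {"travel": [0, 0, -0.06], "rot": [0, 0, 0], "hand": 0.6}, {"travel": [0, 0, -0.13], "rot": [0, 0, 0], "hand": 0.6}, {"travel": [0, 0, -0.13], "rot": [0, 0, 0], "hand": 0.6}, {"travel": [0, 0, -0.13], "rot": [0, 0, 0], "hand": 0.6}, {"travel": [0, 0, -0.13], "rot": [0, 0, 0], "hand": 0.6}])

```text
clock: 25.92
position: [631.8, -90.0, 220.9]
ee_rot: [-0.001, 1.0, -0.0, -0.0]
contact_force: [0.9, -0.3, 0.1]
gripper_width: 51.6
grasp_force: 0.0
```

Emit:
servo_tool(motion=[{"travel": [0.1, 0, -0.05], "rot": [0, 0, 0], "hand": 0.6}, {"travel": [0.13, -0.05, 0], "rot": [0, 0, 0], "hand": 0.6}, {"travel": [0.13, -0.13, 0], "rot": [0, 0, 0], "hand": 0.6}, {"travel": [0.13, -0.13, 0], "rot": [0, 0, 0], "hand": 0.6}, {"travel": [0.1, -0.13, 0], "rot": [0, 0, 0], "hand": 0.6}, {"travel": [0, -0.13, 0], "rot": [0, 0, 0], "hand": 0.6}, {"travel": [0, -0.13, 0], "rot": [0, 0, 0], "hand": 0.6}, {"travel": [0, -0.13, 0], "rot": [0, 0, 0], "hand": 0.6}, {"travel": [0, 0, 0], "rot": [0, 0, 0], "hand": 0.6}, {"travel": [0, 0, 0], "rot": [0, 0, 0], "hand": 0.6}])

```text
clock: 26.75
position: [490.4, -292.9, 231.4]
ee_rot: [0.001, 1.0, 0.0, -0.0]
contact_force: [-0.4, 0.5, -0.1]
gripper_width: 51.2
grasp_force: 0.0
```

```bash
python3 look.py 5; python3 -c "
import cv2,numpy as np
a=cv2.imread('pics/top5.png')[130:250,190:450];b=cv2.imread('pics/side5.png')[190:370,180:440]
cv2.imwrite('pics/c5.png',cv2.resize(np.vstack([a,b]),None,fx=1.9,fy=1.9))"
```

```text
[247.4, 169.0] [243.4, 265.2] [656.2 166.5 151.8] 1.0
[291.5, 174.9] [262.9, 243.0] [647.9  84.9 129.8] 0.6
[339.6, 180.0] [281.1, 219.9] [640.5  -7.7 108.6] 0.0
[381.1, 186.3] [299.5, 204.1] [627.4 -91.1  84.7] 3.8
26.85 [ 490.7 -291.3  231.6] [-0.3  0.8  0.2] 51.318001513118645
```

View pics/c5.png

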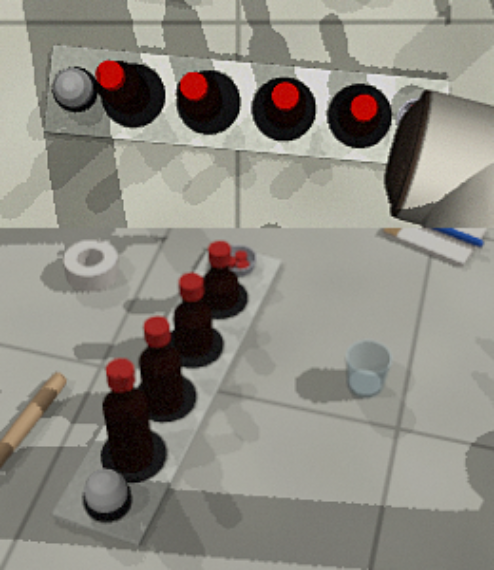

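All four bottles stand upright and centred on their mats, falling in height from the lamp at crop (73,88) to the dish at (410,105). The gripper is clear.

```bash
python3 -c "from bench import *; print(job_done())"
```

```text
the job is handed in; nothing more can be done
None
```

All four bottles stand upright on their mats in height order, tallest by the lamp and shortest by the dish of caps; the job is handed in at about 27 s, with no verdict shown.

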